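# Fetch the flask from the pink incense box

## Robot

A 6-joint arm with a two-finger parallel gripper is mounted at the origin on the work surface. World frame = base frame: x ahead of the robot, y to its left, z up, the work surface at z = 0. Lengths are in m, angles in rad, forces in N, time in s.
With the tool pointing down it reaches from about 0.325 to 1 m from the base axis. Payload 5.1 kg.
Tool frame: the origin (TCP) lies on the centre line of the jaws, within the pads' length; the fingertips stand 25 mm ahead of it and the grasp point (between the pads) lies 6 mm ahead of it; z points along the fingers, y is the line along which they close (so a half turn about z gives the same grasp; the last joint's range is limited). The gripper opens to 85 mm and grips with 20 to 120 N. Pads are 22 mm wide; open, the fingers measure 114 mm over their backs; the gripper's body (76 mm by 85 mm) begins 54 mm behind the grasp point. The pads swing forward as they close: fully open they stand 13 mm farther back than shut.
Start: joints at [1.212, 0.124, 1.65, -0, 1.367, -0.083], TCP at [0.177, 0.625, 0.256] pointing down, gripper open.
Joint ranges: [-2.61, 2.61], [-1.02, 2.33], [0.03, 2.71], [-1.35, 4.49], [0.32, 2.68], [-2.91, 2.91]. Speed limits (rad/s): [2.57, 2.57, 3.14, 3.14, 3.14, 3.14].

## Interface

Orientations are given as [roll, pitch, yaw] about the fixed x, y, z axes, in that order (R = Rz(yaw) Ry(pitch) Rx(roll)).
In Python, from plant import readout, snapshot, manip gives the robot as it stands.
- The arm moves only by the tool jog_arm, never from a script. Its argument "plan" is a list of rows, each an object with "offset": the shift along the tool's x, y, z in units of 25 mm (1.0 is 25 mm), a list of three; "roll": the turn about the tool's z in rad. A call has 1 to 20 rows; each row shifts and turns the commanded pose from where the row before left it, along the tool's axes as they then stand; what a row does not reach is not made up. A row lasts 1/10 s, in which the tool goes at most 50 mm and 8.59 degrees, less where a joint would pass 70% of its speed; a pose out of reach is approached as far as the arm can. A call is refused whole if a number of a shift passes 1 or a number of a turn 0.15, either way. A call with a gripper value outside its range is refused whole. "grip" is the opening, from 0 (shut) to 1 (fully open), set as the call begins (left out, the last holds). The fingers move at their own pace and stop on an object; "grip_force" is the grip in N (left out, the last holds). Time passes only in rows, so rows that do not move let the fingers close. It gives the time, the measured TCP pose, the force, the opening and the grip force at its end, in the units of the state.
- readout.get_state(): the state, without advancing time (a new reading comes with each control period).
- snapshot(name): name is "side" or "top" or "wrist"; returns a dict with "image" (480x640x3 uint8, blue, green, red), "intrinsics" (3x3 intrinsics, pixels), "position" and "attitude" of the camera in the world; the wrist camera has in their place "T_tool_cam" (4x4, takes a point from camera to tool coordinates, whose origin is the TCP and whose axes are the flange's). Camera axes: x right, y down, z forward; pixel columns grow to the right and rows downward; lengths in m; the calibration is good to about 2 mm. A picture is of the moment at which its call begins: read the wrist's pose just before it. There is no depth.
- manip.hand_in(): hands the job in; it is judged then, once.
The state is a dict: "t": time; "joint_pos": joint angles; "joint_velocities": joint speeds; "joint_torque": joint torques, N m; "tcp_pos": TCP position; "eef_rot": TCP orientation; "wrist_force": force on the tool from outside, world axes, zero at the start; "moment": the same for the moment, N m; "grip_width": opening from 0.0 (shut) to 1.0 (fully open); "gripper_force": force on a finger pad.
Only numpy, scipy, OpenCV 4.12 (cv2) and the standard library are available. Lean on these libraries where they do the work, as an engineer would, in place of code of your own. Each camera call takes 0.05 s, during which the arm holds its last target. There are 200 camera calls.

## Task

With the lid still shut, push the black tape dispenser aside, out from in front of the pink-lidded box; then slide the pink lid fully open towards the robot by the ridge on it, take out the amber flask and lay it gently on its side on the blue mat, without dropping it. Keep the yellow and green boxes shut and do not knock over the dispenser or the two bottles.

Things in the scene. Friction and masses are not known exactly. Their poses are not given: they have to be found in the camera images.
- box_pink: the wooden box with the pink lid, one of three in a straight row (pitch 134 mm, 14 mm gaps), in any order; a 30 mm high brass strip stands along the row's back; 126 (x) x 120 (y) x 50 (z) mm, walls and floor 5 mm, fixed. Origin: centre of its underside on the counter; x points away from the robot side, y along the row, z up
- box_yellow: the wooden box with the yellow lid, another of the row; 126 (x) x 120 (y) x 50 (z) mm, walls and floor 5 mm, fixed. Origin: centre of its underside on the counter; x points away from the robot side, y along the row, z up
- box_green: the wooden box with the dark green lid, another of the row; 126 (x) x 120 (y) x 50 (z) mm, walls and floor 5 mm, fixed. Origin: centre of its underside on the counter; x points away from the robot side, y along the row, z up
- lid_pink (a joint): opening of the pink sliding lid (m): 0 shut, grows as it slides along the box's -x (towards the robot), stop at 0.110 (fully open). It stays where it is left; about 2 N slides it. A slab 126 x 110 x 6 mm, top 56.5 mm above the counter, between two rails whose tops stand 60 mm above the counter; across it a brass ridge 10 (x) x 80 (y) mm, 18 mm high
- lid_yellow (a joint): opening of the yellow sliding lid (m): 0 shut, grows as it slides along the box's -x (towards the robot), stop at 0.110 (fully open). It stays where it is left; about 2 N slides it
- lid_green (a joint): opening of the green sliding lid (m): 0 shut, grows as it slides along the box's -x (towards the robot), stop at 0.110 (fully open). It stays where it is left; about 2 N slides it
- ridge_pink (a point): middle of the top of the ridge on the pink lid, 74.5 mm above the counter, 40 mm to the robot's side of the lid's middle; moves with the lid
- flask_pink: amber glass flask, brass stopper, 78 mm long, about 0.12 kg, lying in the pink box (hidden while shut), within 0.12 rad of the box's x, stopper to +x. Its x is its length: square body 34 x 34 mm from x = -36 to +18 mm, neck 16 mm and stopper 26 mm thick up to +42. Origin: middle of its underside (5 mm above the counter in the box); z up as it lies. Any long side may be down on the mat
- dispenser: black desk tape dispenser with a pink tape roll, 60 (x) x 150 (y) x 76 (z) mm, about 0.6 kg, loose, standing close in front of the pink box with its length along the row, 20 to 40 mm from it, in the lid's way. Origin: centre of its underside; z up. Its end faces (y = -75 and +75 mm) are flat and 60 mm wide (solid up to 42 mm); it slides with 3 to 8 N
- mat: flat blue mat, 160 (x) x 120 (y) x 5 (z) mm, fixed, left or right of the row. Origin: centre of its underside on the counter
- scale: white weighing scale with a steel pan, 160 (x) x 110 (y) x 41 (z) mm, fixed, on the other side of the row from the mat. Origin: centre of its underside
- bottle_amber: a stoppered amber glass bottle, 60 mm across, 150 mm tall, loose, standing; origin: centre of its underside
- bottle_green: a green glass bottle, 56 mm across, 140 mm tall, loose, standing; origin: centre of its underside
Things that resemble listed ones, but are neither listed nor needed, are in the scene too. What is shaped like the dispenser but purple is not meant.

How it is judged:
By the outcome, as a careful person would: the job done as asked, in the order asked, and still so for the second after the job is handed in, with the robot touching nothing.
It also fails if it takes over 59 s, if anything falls off the work surface, if the arm or the gripper's body presses on something with over 40 N, if the wrist force passes 120 N, or if a joint passes its speed limit or range.

## Working session

There is one attempt and no reset: what is moved stays moved. The work goes in short steps, Python scripts to look and compute and a tool call to move; the robot and the scene stay as the last step left them, time stands still between calls to the robot, and variables do not carry over. Pictures are saved under pics/ and viewed, at most 10 in all, crops included, and the job is handed in when it is done.

Besides the shell and the picture viewer there is one more tool, called after "Call:" by a JSON object that holds its "name" and its "arguments", one argument or row to a line. jog_arm: Moves the arm, as the interface text tells. Its arguments: {"type":"object","properties":{"plan":{"type":"array","items":{"type":"object","properties":{"offset":{"type":"array","items":{"type":"number"}},"roll":{"type":"number"}}}},"grip":{"type":"number"},"grip_force":{"type":"number"}},"required":["plan"]}

```bash
mkdir -p pics
cat > h.py <<'E'
import numpy as np, cv2
from scipy.spatial.transform import Rotation as R
from plant import readout, snapshot, manip
def cam(n):
    s=readout.get_state(); d=snapshot(n); d['s']=s
    if n=='wrist':
        T=np.eye(4); T[:3,:3]=R.from_euler('xyz',s['eef_rot']).as_matrix(); T[:3,3]=s['tcp_pos']
        M=T@np.array(d['T_tool_cam']); d['P'],d['A']=M[:3,3],M[:3,:3]
    else:
        d['P']=np.array(d['position']); a=np.array(d['attitude'])
        d['A']=a if a.shape==(3,3) else R.from_euler('xyz',a).as_matrix()
    return d
def ray(d,uv,z):
    uv=np.atleast_2d(np.array(uv,float)); K=np.array(d['intrinsics'])
    r=np.c_[uv,np.ones(len(uv))]@np.linalg.inv(K).T@d['A'].T
    return d['P']+r*((z-d['P'][2])/r[:,2])[:,None]
def proj(d,p):
    q=(np.atleast_2d(p)-d['P'])@d['A']@np.array(d['intrinsics']).T; return q[:,:2]/q[:,2:]
E
python3 - <<'E'
from h import *
for n in ['top','side']:
    d=cam(n); cv2.imwrite(f'pics/{n}0.png',d['image']); print(n,d['P'],d['attitude'],d['A'][:,2],d['intrinsics'])
print(readout.get_state())
E
```

```text
top [0.27389352 0.00969    1.21824532] [-2.92855815  0.00588232 -1.67802961] [ 0.21082768 -0.01691228 -0.97737693] [[558.9258834    0.         325.59098795]
 [  0.         558.9258834  248.66126084]
 [  0.           0.           1.        ]]
side [ 0.43703893 -0.69969296  0.69133893] [-2.30801869  0.01167996 -0.09704716] [ 0.0639205   0.73761583 -0.67218826] [[459.16297345   0.         321.87014764]
 [  0.         459.16297345 238.78749713]
 [  0.           0.           1.        ]]
{'t': 0.1, 'joint_pos': array([ 1.21238835e+00,  1.24497858e-01,  1.65155500e+00, -2.99351795e-05,
        1.36751173e+00, -8.25708914e-02]), 'joint_velocities': array([ 3.38646814e-04, -1.85315639e-03, -4.14840903e-03, -4.30579477e-05,
       -2.17218509e-03,  2.07185297e-03]), 'joint_torque': array([ 5.63291615e-04, -4.24931610e+01, -3.66654110e+01, -9.76746287e-05,
        4.03957616e-03,  1.08532703e-05]), 'tcp_pos': array([0.17686529, 0.62494133, 0.255128  ]), 'eef_rot': array([-3.13962502e+00, -1.33432495e-04,  2.86576151e+00]), 'wrist_force': array([-0.03595646,  0.07508139,  0.94996722]), 'moment': array([-0.02787872,  0.02285204,  0.02828454]), 'gripper_force': 0.0, 'grip_width': 0.9988199984315422}
```

View pics/top0.png

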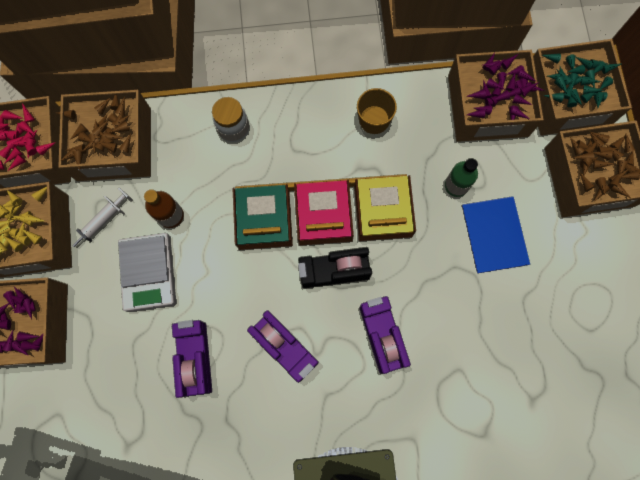

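View pics/side0.png

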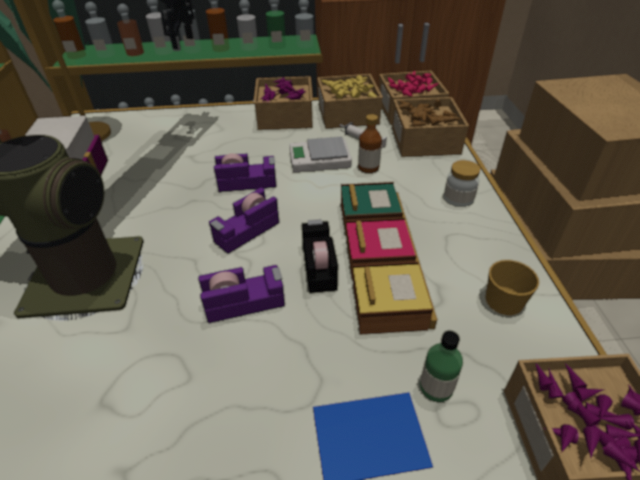

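Top view: pink box in the middle at (324,212), with green left (262,215) and yellow right (386,208). The mat is at (496,235) and the bottles at (160,208) and (461,178). Candidates for the dispenser are black (335,267) and purple (190,360), (283,345), (385,335). The black one in front of the pink lid is the one. Now I'll measure it and check a close crop.

Run:
```python
from h import *
d=cam('top'); im=d['image']; hsv=cv2.cvtColor(im,cv2.COLOR_BGR2HSV)
def big(m,box=None,cl=5):
    m=m.astype(np.uint8)*255
    if box: k=np.zeros_like(m); k[box[1]:box[3],box[0]:box[2]]=255; m&=k
    m=cv2.morphologyEx(m,cv2.MORPH_CLOSE,np.ones((cl,cl)))
    c=max(cv2.findContours(m,cv2.RETR_EXTERNAL,cv2.CHAIN_APPROX_NONE)[0],key=cv2.contourArea); return c[:,0]
H,S,V=cv2.split(hsv)
def rect(name,c,z):
    p=ray(d,c,z)[:,:2]; r=cv2.minAreaRect((p*1000).astype(np.float32)); print(name,np.round(r[0],1),np.round(r[1],1),round(r[2],1),'px',cv2.boundingRect(c)); print(np.round(cv2.boxPoints(r)).tolist())
rect('pink',big(((H>165)|(H<3))&(S>170),(285,170,360,250),15),.0565)
rect('yel',big((H>22)&(H<35)&(S>120),(350,170,420,240),15),.0565)
rect('grn',big((H>70)&(H<95)&(S>90),(230,175,295,250),15),.0565)
rect('mat',big((H>105)&(H<125)&(S>150),(440,180,550,290)),.005)
rect('disp z0',big((V<60),(290,240,380,295),9),.0)
rect('disp z42',big((V<60),(290,240,380,295),9),.042)
cv2.imwrite('pics/crop.png',cv2.resize(im[165:320,225:475],None,fx=3,fy=3,interpolation=cv2.INTER_CUBIC))
```

```text
pink [610.2 -14.4] [110.8 126.3] 87.9 px (296, 181, 56, 59)
[[545.0, -67.0], [671.0, -72.0], [675.0, 39.0], [549.0, 43.0]]
yel [ 606.4 -148.8] [111. 127.] 88.0 px (358, 176, 56, 60)
[[541.0, -202.0], [668.0, -206.0], [672.0, -95.0], [545.0, -91.0]]
grn [614.7 119.5] [109.3 125.1] 88.1 px (235, 186, 54, 59)
[[550.0, 67.0], [675.0, 63.0], [679.0, 172.0], [554.0, 176.0]]
mat [ 528.  -390.8] [156.9 117.8] 3.3 px (462, 197, 68, 76)
[[446.0, -337.0], [453.0, -454.0], [610.0, -445.0], [603.0, -327.0]]
disp z0 [502.6 -18.1] [180.1 106.1] 83.8 px (290, 240, 82, 48)
[[440.0, -102.0], [546.0, -113.0], [565.0, 66.0], [460.0, 77.0]]
disp z42 [494.7 -17.2] [173.9 102.4] 83.8 px (290, 240, 82, 48)
[[434.0, -98.0], [536.0, -109.0], [555.0, 64.0], [453.0, 75.0]]
```

View pics/crop.png

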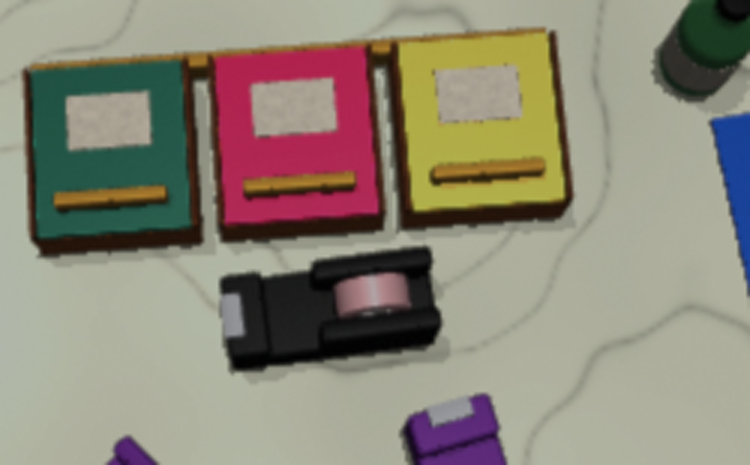

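The crop confirms the black dispenser with the pink roll: left end at px (298-303, 257-288), right end near (371,278). The ridge is at px (325,226). The purple dispenser's near end is at (375,300).

Run:
```python
from h import *
d=cam('top')
for n,uv,z in [('FL ground',(302.3,288.3),0),('FR ground',(371.7,278.3),0),('BL top',(298.3,257.3),.042),('FL top',(301,284),.042),('BRtop',(368.3,248.3),.076),('FRtop',(371,273),.076),('purple BL top',(361,309),.042),('purple BR',(389,297),.042)]:
    print(n,np.round(ray(d,uv,z)[0]*1000))
print(np.round(proj(d,[[.497,-.02,.074],[.57,-.013,.0745]])))
```

```text
FL ground [454.  49.   0.]
FR ground [ 459. -105.    0.]
BL top [515.  50.  42.]
FL top [457.  50.  42.]
BRtop [511. -99.  76.]
FRtop [459. -98.  76.]
purple BL top [390. -71.  42.]
purple BR [ 409. -133.   42.]
[[332. 259.]
 [324. 226.]]
```

Call:
{"name": "jog_arm", "arguments": {
  "plan": [
    {"offset": [0, 0, 0], "roll": 0.148},
    {"offset": [0, 0, 0], "roll": 0.148},
    {"offset": [0, 0, 0], "roll": 0.148},
    {"offset": [0, 0, 0], "roll": 0.148},
    {"offset": [0, 0, 0], "roll": 0.148},
    {"offset": [0, 0, 0], "roll": 0.148},
    {"offset": [0, 0, 0], "roll": 0.148},
    {"offset": [0, 0, 0], "roll": 0.148},
    {"offset": [0, 0, 0], "roll": 0.148},
    {"offset": [-1, 0.6, 0], "roll": 0},
    {"offset": [-1, 0.6, 0], "roll": 0},
    {"offset": [-1, 0.6, 0], "roll": 0},
    {"offset": [-1, 0.6, 0], "roll": 0},
    {"offset": [-1, 0.6, 0], "roll": 0},
    {"offset": [-1, 0.6, 0], "roll": 0},
    {"offset": [-1, 0.6, 0], "roll": 0},
    {"offset": [-1, 0.6, 0], "roll": 0},
    {"offset": [-1, 0.6, 0], "roll": 0},
    {"offset": [-1, 0.6, 0], "roll": 0}
  ],
  "grip": 0.35
}}

```text
t: 2.1
tcp_pos: [0.318, 0.3689, 0.2562]
eef_rot: [-3.142, 0.0, 1.534]
wrist_force: [0.3, -0.2, -0.1]
grip_width: 0.349
gripper_force: 0.0
```

Call:
{"name": "jog_arm", "arguments": {
  "plan": [
    {"offset": [-1, 0.65, 0]},
    {"offset": [-1, 0.65, 0]},
    {"offset": [-1, 0.65, 0]},
    {"offset": [-1, 0.65, 0]},
    {"offset": [-1, 0.65, 0]},
    {"offset": [-1, 0.65, 0]},
    {"offset": [-1, 0.65, 0]},
    {"offset": [-1, 0.65, 0]},
    {"offset": [-1, 0.65, 0]},
    {"offset": [-1, 0.65, 0]},
    {"offset": [-1, 0.65, 0]},
    {"offset": [0, 0, 0.9]},
    {"offset": [0, 0, 0.9]},
    {"offset": [0, 0, 0.9]},
    {"offset": [0, 0, 0.9]},
    {"offset": [0, 0, 0.9]},
    {"offset": [0, 0, 0]}
  ]
}}

```text
invalid input at $.plan[0]: expected keys offset, roll
```

Run:
```python
from h import *
d=cam('wrist'); cv2.imwrite('pics/w1.png',d['image']); print(d['s']['tcp_pos'],d['s']['wrist_force'],d['P'])
print(np.round(proj(d,[[.486,.05,.042],[.486,.09,.0],[.57,-.013,.0745]])))
```

```text
[0.31795499 0.36887522 0.25615066] [ 0.33505086 -0.21653193 -0.08114785] [0.3201748  0.44346802 0.37436151]
[[473. 476.]
 [462. 421.]
 [554. 542.]]
```

View pics/w1.png

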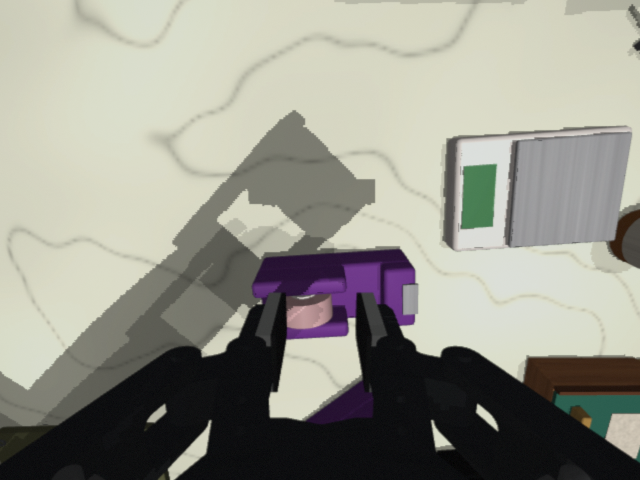

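The move was refused because roll was missing, so this wrist view is from the old spot: scale at (540,190), purple dispenser at (335,290). I'll resend it with roll in every row.

Call:
{"name": "jog_arm", "arguments": {
  "plan": [
    {"offset": [-1, 0.65, 0], "roll": 0},
    {"offset": [-1, 0.65, 0], "roll": 0},
    {"offset": [-1, 0.65, 0], "roll": 0},
    {"offset": [-1, 0.65, 0], "roll": 0},
    {"offset": [-1, 0.65, 0], "roll": 0},
    {"offset": [-1, 0.65, 0], "roll": 0},
    {"offset": [-1, 0.65, 0], "roll": 0},
    {"offset": [-1, 0.65, 0], "roll": 0},
    {"offset": [-1, 0.65, 0], "roll": 0},
    {"offset": [-1, 0.65, 0], "roll": 0},
    {"offset": [-1, 0.65, 0], "roll": 0},
    {"offset": [0, 0, 0.9], "roll": 0},
    {"offset": [0, 0, 0.9], "roll": 0},
    {"offset": [0, 0, 0.9], "roll": 0},
    {"offset": [0, 0, 0.9], "roll": 0},
    {"offset": [0, 0, 0.9], "roll": 0},
    {"offset": [0, 0, 0], "roll": 0}
  ]
}}

```text
t: 3.85
tcp_pos: [0.4835, 0.0885, 0.1401]
eef_rot: [-3.134, 0.001, 1.534]
wrist_force: [-0.8, 0.6, -0.6]
grip_width: 0.349
gripper_force: 0.0
```

Run:
```python
from h import *
d=cam('wrist'); cv2.imwrite('pics/w2.png',d['image']); print(d['s']['tcp_pos'],d['s']['wrist_force'],d['P'])
print(np.round(proj(d,[[.486,.05,.042],[.456,.05,0.042],[.516,.05,.042]])))
```

```text
[0.48352816 0.08851985 0.1400788 ] [-0.79722823  0.55001693 -0.55979152] [0.4866282  0.16316126 0.25823541]
[[329. 313.]
 [283. 314.]
 [374. 311.]]
```

View pics/w2.png

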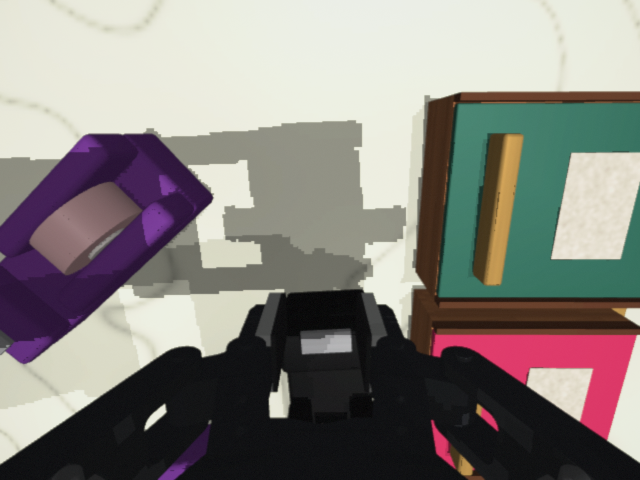

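The wrist view shows the dispenser's end face between the fingers: base edge at row ~291 (cols 285-365), top edge at row ~330.

Run:
```python
from h import *
d=cam('wrist')
for uv,z in [((285,291),0),((365,291),0),((325,330),.042),((212,198),.042)]: print(uv,z,np.round(ray(d,uv,z)[0]*1000))
```

```text
(285, 291) 0 [454.  47.   0.]
(365, 291) 0 [517.  45.   0.]
(325, 330) 0.042 [485.  36.  42.]
(212, 198) 0.042 [420. 128.  42.]
```

Call:
{"name": "jog_arm", "arguments": {
  "plan": [
    {"offset": [0, 0, 0.8], "roll": 0},
    {"offset": [0, 0, 0.8], "roll": 0},
    {"offset": [0, 0, 0.8], "roll": 0},
    {"offset": [0, 0, 0.8], "roll": 0},
    {"offset": [0, 0, 0.8], "roll": 0},
    {"offset": [0, 0, 0], "roll": 0},
    {"offset": [-0.4, 0, 0], "roll": 0},
    {"offset": [-0.4, 0, 0], "roll": 0},
    {"offset": [-0.2, 0, 0], "roll": 0},
    {"offset": [-0.2, 0, 0], "roll": 0},
    {"offset": [-0.2, 0, 0], "roll": 0},
    {"offset": [-0.2, 0, 0], "roll": 0}
  ]
}}

```text
t: 5.15
tcp_pos: [0.486, 0.0487, 0.0452]
eef_rot: [3.139, -0.001, 1.534]
wrist_force: [1.3, 5.4, 5.4]
grip_width: 0.347
gripper_force: 0.0
```

Call:
{"name": "jog_arm", "arguments": {
  "plan": [
    {"offset": [-0.3, 0, 0], "roll": 0},
    {"offset": [-0.3, 0, 0], "roll": 0},
    {"offset": [-0.3, 0, 0], "roll": 0},
    {"offset": [-0.3, 0, 0], "roll": 0},
    {"offset": [-0.3, 0, 0], "roll": 0},
    {"offset": [-0.3, 0, 0], "roll": 0},
    {"offset": [-0.3, 0, 0], "roll": 0},
    {"offset": [-0.3, 0, 0], "roll": 0},
    {"offset": [-0.3, 0, 0], "roll": 0},
    {"offset": [-0.3, 0, 0], "roll": 0}
  ]
}}

```text
t: 6.15
tcp_pos: [0.4829, -0.0262, 0.0451]
eef_rot: [3.14, -0.001, 1.533]
wrist_force: [0.0, 6.6, 6.6]
grip_width: 0.348
gripper_force: 0.0
```

Call:
{"name": "jog_arm", "arguments": {
  "plan": [
    {"offset": [-0.3, 0, 0], "roll": 0},
    {"offset": [-0.3, 0, 0], "roll": 0},
    {"offset": [-0.3, 0, 0], "roll": 0},
    {"offset": [-0.3, 0, 0], "roll": 0},
    {"offset": [-0.3, 0, 0], "roll": 0},
    {"offset": [-0.3, 0, 0], "roll": 0},
    {"offset": [-0.3, 0, 0], "roll": 0},
    {"offset": [-0.3, 0, 0], "roll": 0},
    {"offset": [-0.2, 0, 0], "roll": 0},
    {"offset": [0, 0, 0], "roll": 0},
    {"offset": [0.6, 0, 0], "roll": 0},
    {"offset": [0.6, 0, -0.8], "roll": 0},
    {"offset": [0.6, 0, -0.9], "roll": 0},
    {"offset": [0.6, 0, -0.9], "roll": 0},
    {"offset": [0, 0, -0.9], "roll": 0},
    {"offset": [0, 0, 0], "roll": 0}
  ]
}}

```text
t: 7.75
tcp_pos: [0.4834, -0.0318, 0.1345]
eef_rot: [3.136, 0.002, 1.535]
wrist_force: [0.9, -0.1, 0.0]
grip_width: 0.35
gripper_force: 0.0
```

Run:
```python
from h import *
s=cam('side'); t=cam('top'); print(t['s']['tcp_pos'],t['s']['eef_rot'])
cv2.imwrite('pics/ts3.png',np.hstack([t['image'][140:400,200:520],cv2.resize(s['image'][130:390,180:500],None,fx=1,fy=1)]))
```

```text
[ 0.48238483 -0.03173222  0.13258945] [3.13895424e+00 1.13167087e-03 1.53408451e+00]
```

View pics/ts3.png

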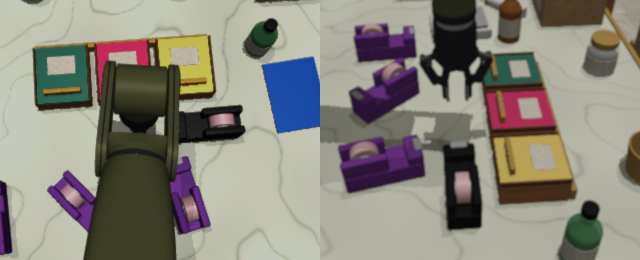

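Dispenser is clear: its left end is now beside px (180,125) of the top crop, in front of the yellow box and still upright. The lids are all shut. Next I'll go to the ridge.

Call:
{"name": "jog_arm", "arguments": {
  "plan": [
    {"offset": [0.22, 0.87, 0], "roll": 0},
    {"offset": [0.22, 0.87, 0], "roll": 0},
    {"offset": [0.22, 0.87, 0], "roll": 0},
    {"offset": [0.22, 0.87, 0], "roll": 0},
    {"offset": [0, 0, 0], "roll": 0},
    {"offset": [0, 0, 0], "roll": 0}
  ]
}}

```text
t: 8.45
tcp_pos: [0.5681, -0.0128, 0.1293]
eef_rot: [-3.137, 0.0, 1.534]
wrist_force: [-0.2, 0.2, -0.6]
grip_width: 0.353
gripper_force: 0.0
```

Run:
```python
from h import *
d=cam('wrist'); im=d['image']; print(d['s']['tcp_pos'],d['s']['eef_rot'],d['s']['joint_pos'])
print(np.round(proj(d,[[.5702,-.013,.0745],[.571,.027,.0745],[.569,-.053,.0745]])))
cv2.imwrite('pics/w4.png',im)
```

```text
[ 0.56813693 -0.0128164   0.12926409] [-3.13748818e+00  3.51893687e-05  1.53359937e+00] [-1.16854546e-01  6.11429596e-02  1.94126451e+00 -3.97456566e-04
  1.14327387e+00 -7.94919903e-02]
[[326. 285.]
 [325. 209.]
 [326. 353.]]
```

View pics/w4.png

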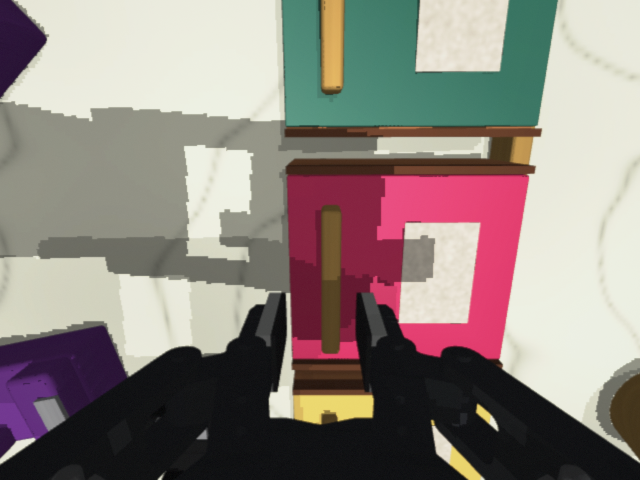

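Ridge is between the fingers at cols 322-341, about 3-4 mm to the +x of the jaw centre. I'll shift slightly and descend.

Call:
{"name": "jog_arm", "arguments": {
  "plan": [
    {"offset": [0, 0.1, 0.5], "roll": 0},
    {"offset": [0, 0.08, 0.4], "roll": 0},
    {"offset": [0, 0, 0.4], "roll": 0},
    {"offset": [0, 0, 0.2], "roll": 0},
    {"offset": [0, 0, 0], "roll": 0},
    {"offset": [0, 0, 0], "roll": 0}
  ]
}}

```text
t: 9.1
tcp_pos: [0.5739, -0.0127, 0.0938]
eef_rot: [-3.141, 0.0, 1.534]
wrist_force: [-1.2, 0.9, 0.7]
grip_width: 0.351
gripper_force: 0.0
```

Call:
{"name": "jog_arm", "arguments": {
  "plan": [
    {"offset": [0, 0, 0.14], "roll": 0},
    {"offset": [0, 0, 0.1], "roll": 0},
    {"offset": [0, 0, 0], "roll": 0}
  ]
}}

```text
t: 9.4
tcp_pos: [0.5738, -0.0127, 0.0876]
eef_rot: [-3.141, -0.0, 1.534]
wrist_force: [0.1, 0.0, -0.5]
grip_width: 0.351
gripper_force: 0.0
```

Call:
{"name": "jog_arm", "arguments": {
  "plan": [
    {"offset": [0, 0, 0], "roll": 0},
    {"offset": [0, 0, 0], "roll": 0},
    {"offset": [0, 0, 0], "roll": 0},
    {"offset": [0, 0, 0], "roll": 0},
    {"offset": [0, 0, 0], "roll": 0}
  ],
  "grip": 0,
  "grip_force": 25
}}

```text
t: 9.9
tcp_pos: [0.5731, -0.0126, 0.0879]
eef_rot: [-3.139, 0.0, 1.534]
wrist_force: [-4.6, -0.4, 4.1]
grip_width: 0.109
gripper_force: 26.9
```

Call:
{"name": "jog_arm", "arguments": {
  "plan": [
    {"offset": [0, -0.2, 0], "roll": 0},
    {"offset": [0, -0.3, 0], "roll": 0},
    {"offset": [0, -0.3, 0], "roll": 0},
    {"offset": [0, -0.3, 0], "roll": 0},
    {"offset": [0, -0.3, 0], "roll": 0},
    {"offset": [0, -0.3, 0], "roll": 0},
    {"offset": [0, -0.3, 0], "roll": 0},
    {"offset": [0, -0.3, 0], "roll": 0},
    {"offset": [0, -0.3, 0], "roll": 0},
    {"offset": [0, -0.3, 0], "roll": 0},
    {"offset": [0, -0.3, 0], "roll": 0},
    {"offset": [0, -0.3, 0], "roll": 0},
    {"offset": [0, -0.3, 0], "roll": 0},
    {"offset": [0, -0.3, 0], "roll": 0},
    {"offset": [0, -0.2, 0], "roll": 0},
    {"offset": [0, -0.1, 0], "roll": 0},
    {"offset": [0, 0, 0], "roll": 0}
  ]
}}

```text
t: 11.6
tcp_pos: [0.4634, -0.0088, 0.088]
eef_rot: [-3.14, 0.0, 1.534]
wrist_force: [-1.3, -3.6, 4.3]
grip_width: 0.112
gripper_force: 26.9
```

Call:
{"name": "jog_arm", "arguments": {
  "plan": [
    {"offset": [0, -0.06, 0], "roll": 0},
    {"offset": [0, -0.06, 0], "roll": 0},
    {"offset": [0, 0, 0], "roll": 0}
  ]
}}

```text
t: 11.9
tcp_pos: [0.4629, -0.0088, 0.088]
eef_rot: [3.136, 0.0, 1.534]
wrist_force: [8.9, -3.4, -4.5]
grip_width: 0.107
gripper_force: 25.9
```

Call:
{"name": "jog_arm", "arguments": {
  "plan": [
    {"offset": [0, 0.06, 0], "roll": 0},
    {"offset": [0, 0, 0], "roll": 0},
    {"offset": [0, 0, 0], "roll": 0},
    {"offset": [0, 0, -0.6], "roll": 0},
    {"offset": [0, 0, -0.9], "roll": 0},
    {"offset": [0, 0, -0.9], "roll": 0},
    {"offset": [0, 0, -0.9], "roll": 0},
    {"offset": [0, 0, -0.9], "roll": 0},
    {"offset": [0, 0, 0], "roll": 0}
  ],
  "grip": 0.35
}}

```text
t: 12.8
tcp_pos: [0.4642, -0.0086, 0.1962]
eef_rot: [3.136, 0.0, 1.534]
wrist_force: [0.0, 0.5, 0.0]
grip_width: 0.35
gripper_force: 0.0
```

Call:
{"name": "jog_arm", "arguments": {
  "plan": [
    {"offset": [0, 0, 0], "roll": 0.143},
    {"offset": [0, 0, 0], "roll": 0.143},
    {"offset": [0, 0, 0], "roll": 0.143},
    {"offset": [0, 0, 0], "roll": 0.143},
    {"offset": [0, 0, 0], "roll": 0.143},
    {"offset": [0, 0, 0], "roll": 0.143},
    {"offset": [0, 0, 0], "roll": 0.143},
    {"offset": [0, 0, 0], "roll": 0.143},
    {"offset": [0, 0, 0], "roll": 0.143},
    {"offset": [0, 0, 0], "roll": 0.143},
    {"offset": [0, 0, 0], "roll": 0.14},
    {"offset": [0.8, 0, 0], "roll": 0},
    {"offset": [0.8, 0, 0], "roll": 0},
    {"offset": [0.8, 0, 0], "roll": 0},
    {"offset": [0.8, 0, 0], "roll": 0},
    {"offset": [0.8, 0, 0], "roll": 0},
    {"offset": [0, 0, 0], "roll": 0},
    {"offset": [0, 0, 0], "roll": 0}
  ],
  "grip": 0.65
}}

```text
t: 14.6
tcp_pos: [0.5615, -0.012, 0.1913]
eef_rot: [-3.141, 0.003, -0.036]
wrist_force: [-0.4, 0.2, -0.2]
grip_width: 0.648
gripper_force: 0.0
```

Run:
```python
from h import *
d=cam('wrist'); im=d['image']; print(d['s']['tcp_pos'],d['s']['eef_rot'],d['s']['joint_pos'],d['P'])
cv2.imwrite('pics/w5.png',im)
```

```text
[ 0.5614981  -0.01199731  0.19126901] [-3.14119555e+00  3.12202223e-03 -3.60981598e-02] [-1.17010253e-01 -1.88507972e-02  1.91077906e+00  1.51046413e-04
  1.25280830e+00  1.48983740e+00] [ 0.63511925 -0.01389755  0.30925693]
```

View pics/w5.png

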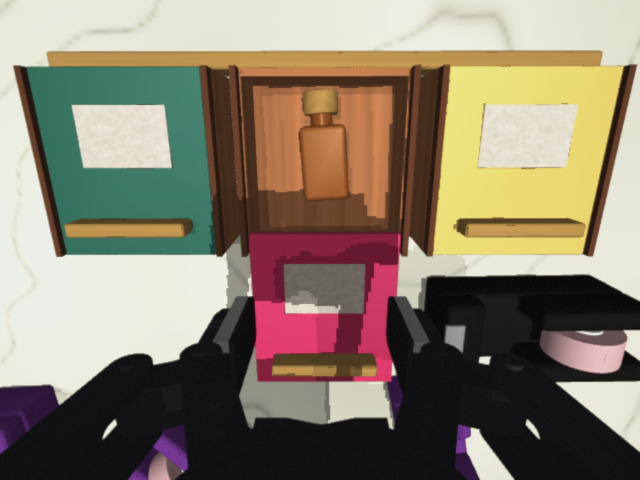

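Pink box is open; yellow and green are shut. The flask body has corners (302,128), (345,126), (348,197), (303,200) and its stopper at (320,90-112).

Run:
```python
from h import *
d=cam('wrist')
p=ray(d,[(302,128),(345,126),(348,197),(303,200)],.039); print(np.round(p*1000))
print(np.round(ray(d,(320.5,101),.035)*1000))
a=(p[0]+p[1])/2-(p[2]+p[3])/2; print(np.linalg.norm(a),np.degrees(np.arctan2(a[1],a[0])),p.mean(0), np.linalg.norm(p[0]-p[1]))
print(np.round(ray(d,[(250,235),(398,235)],.0565)*1000), np.round(ray(d,[(245,255),(410,255)],.06)*1000))
```

```text
[[638.  -0.  39.]
 [639. -31.  39.]
 [588. -32.  39.]
 [587.   1.  39.]]
[[656. -14.  35.]]
0.05105445219791429 -0.2936441402611605 [ 0.61305569 -0.01560294  0.039     ] 0.030490188549274915
[[566.  40.  56.]
 [562. -67.  56.]] [[552.  44.  60.]
 [548. -75.  60.]]
```

Call:
{"name": "jog_arm", "arguments": {
  "plan": [
    {"offset": [0, 0, 0], "roll": -0.045},
    {"offset": [0.7, 0.06, 0], "roll": 0},
    {"offset": [0.7, 0.06, 0], "roll": 0},
    {"offset": [0.74, 0.05, 0], "roll": 0},
    {"offset": [0, 0, 0.8], "roll": 0},
    {"offset": [0, 0, 0.8], "roll": 0},
    {"offset": [0, 0, 0.8], "roll": 0},
    {"offset": [0, 0, 0.6], "roll": 0},
    {"offset": [0, 0, 0], "roll": 0},
    {"offset": [0, 0, 0], "roll": 0}
  ]
}}

```text
t: 15.7
tcp_pos: [0.6158, -0.016, 0.1181]
eef_rot: [-3.142, 0.0, 0.009]
wrist_force: [0.8, 0.3, -0.1]
grip_width: 0.653
gripper_force: 0.0
```

Run:
```python
from h import *
d=cam('wrist'); im=d['image']; print(d['s']['tcp_pos'],d['s']['eef_rot'],d['P'])
cv2.imwrite('pics/w6.png',im)
```

```text
[ 0.61576185 -0.01595688  0.11805507] [-3.14154228e+00  1.00900756e-04  8.75542539e-03] [ 0.68907538 -0.01449311  0.2362666 ]
```

View pics/w6.png

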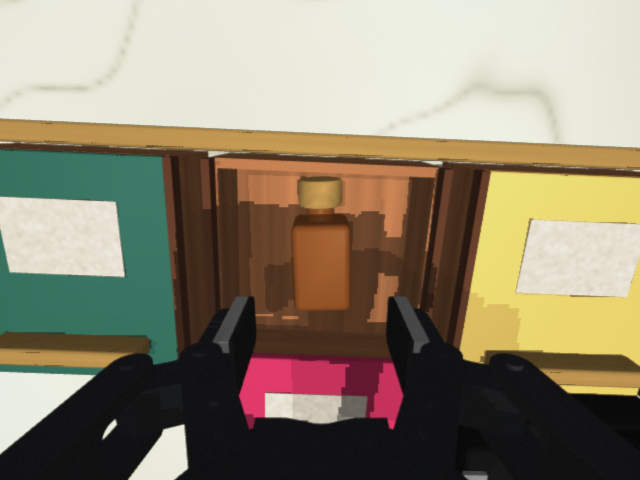

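The flask body spans cols 293-351, rows 215-310, and is centred between the fingers. I'll descend and grip.

Call:
{"name": "jog_arm", "arguments": {
  "plan": [
    {"offset": [0, 0, 0.6], "roll": 0},
    {"offset": [0, 0, 0.6], "roll": 0},
    {"offset": [0, 0, 0.6], "roll": 0},
    {"offset": [0, 0, 0.5], "roll": 0},
    {"offset": [0, 0, 0.4], "roll": 0},
    {"offset": [0, 0, 0.3], "roll": 0},
    {"offset": [0, 0, 0], "roll": 0},
    {"offset": [0, 0, 0], "roll": 0}
  ]
}}

```text
t: 16.55
tcp_pos: [0.6162, -0.016, 0.0429]
eef_rot: [3.142, -0.0, 0.009]
wrist_force: [0.3, -0.1, 0.4]
grip_width: 0.65
gripper_force: 0.0
```

Run:
```python
from h import *
print(readout.get_state()['tcp_pos'],readout.get_state()['wrist_force'])
```

```text
[ 0.6162376  -0.01598126  0.0429245 ] [ 0.31865027 -0.1230911   0.44810864]
```

Call:
{"name": "jog_arm", "arguments": {
  "plan": [
    {"offset": [0, 0, 0.2], "roll": 0},
    {"offset": [0, 0, 0], "roll": 0},
    {"offset": [0, 0, 0], "roll": 0}
  ]
}}

```text
t: 16.85
tcp_pos: [0.6161, -0.016, 0.038]
eef_rot: [3.142, -0.0, 0.009]
wrist_force: [-0.1, 0.2, 0.3]
grip_width: 0.65
gripper_force: 0.0
```

Call:
{"name": "jog_arm", "arguments": {
  "plan": [
    {"offset": [0, 0, 0], "roll": 0},
    {"offset": [0, 0, 0], "roll": 0},
    {"offset": [0, 0, 0], "roll": 0},
    {"offset": [0, 0, 0], "roll": 0},
    {"offset": [0, 0, 0], "roll": 0},
    {"offset": [0, 0, 0], "roll": 0}
  ],
  "grip": 0,
  "grip_force": 30
}}

```text
t: 17.45
tcp_pos: [0.6163, -0.016, 0.0383]
eef_rot: [3.141, -0.001, 0.009]
wrist_force: [-0.1, 0.6, 2.5]
grip_width: 0.389
gripper_force: 31.3
```

Call:
{"name": "jog_arm", "arguments": {
  "plan": [
    {"offset": [0, 0, -0.3], "roll": 0},
    {"offset": [0, 0, -0.4], "roll": 0},
    {"offset": [0, 0, -0.6], "roll": 0},
    {"offset": [0, 0, -0.8], "roll": 0},
    {"offset": [0, 0, -0.8], "roll": 0},
    {"offset": [0, 0, -0.8], "roll": 0},
    {"offset": [0, 0, -0.8], "roll": 0},
    {"offset": [0, 0, -0.8], "roll": 0},
    {"offset": [0, 0, -0.4], "roll": 0},
    {"offset": [0, 0, 0], "roll": 0}
  ]
}}

```text
t: 18.45
tcp_pos: [0.6172, -0.0161, 0.1833]
eef_rot: [3.141, -0.005, 0.009]
wrist_force: [0.5, -0.5, -1.5]
grip_width: 0.391
gripper_force: 30.9
```

Call:
{"name": "jog_arm", "arguments": {
  "plan": [
    {"offset": [-0.5, 0.2, 0], "roll": 0},
    {"offset": [-0.9, 0.5, 0], "roll": 0},
    {"offset": [-0.9, 0.7, 0], "roll": 0},
    {"offset": [-0.9, 0.9, 0], "roll": 0},
    {"offset": [-0.8, 0.9, 0], "roll": 0},
    {"offset": [0, 1, 0], "roll": 0},
    {"offset": [0, 1, 0], "roll": 0},
    {"offset": [0, 1, 0], "roll": 0},
    {"offset": [0, 1, 0], "roll": 0},
    {"offset": [0, 1, 0], "roll": 0},
    {"offset": [0, 1, 0], "roll": 0},
    {"offset": [0, 1, 0], "roll": 0},
    {"offset": [0, 1, 0], "roll": 0},
    {"offset": [0, 1, 0], "roll": 0},
    {"offset": [0, 1, 0], "roll": 0},
    {"offset": [0, 0.9, 0], "roll": 0},
    {"offset": [0, 0.6, 0], "roll": 0},
    {"offset": [0, 0.3, 0], "roll": 0},
    {"offset": [0, 0, 0], "roll": 0},
    {"offset": [0, 0, 0], "roll": 0}
  ]
}}

```text
t: 20.45
tcp_pos: [0.5191, -0.3911, 0.1799]
eef_rot: [-3.141, 0.001, 0.009]
wrist_force: [-0.1, 0.2, -1.2]
grip_width: 0.393
gripper_force: 30.9
```

Call:
{"name": "jog_arm", "arguments": {
  "plan": [
    {"offset": [0, 0, 0.4], "roll": 0},
    {"offset": [0, 0, 0.7], "roll": 0},
    {"offset": [0, 0, 0.7], "roll": 0},
    {"offset": [0, 0, 0.7], "roll": 0},
    {"offset": [0, 0, 0.7], "roll": 0},
    {"offset": [0, 0, 0.6], "roll": 0},
    {"offset": [0, 0, 0.5], "roll": 0},
    {"offset": [0, 0, 0.3], "roll": 0},
    {"offset": [0, 0, 0], "roll": 0},
    {"offset": [0, 0, 0], "roll": 0}
  ]
}}

```text
t: 21.45
tcp_pos: [0.5196, -0.3922, 0.0658]
eef_rot: [3.141, -0.001, 0.009]
wrist_force: [-0.6, -0.3, -0.3]
grip_width: 0.393
gripper_force: 31.0
```

Call:
{"name": "jog_arm", "arguments": {
  "plan": [
    {"offset": [0, 0, 0.3], "roll": 0},
    {"offset": [0, 0, 0.3], "roll": 0},
    {"offset": [0, 0, 0.2], "roll": 0},
    {"offset": [0, 0, 0.1], "roll": 0},
    {"offset": [0, 0, 0], "roll": 0},
    {"offset": [0, 0, 0], "roll": 0}
  ]
}}

```text
t: 22.05
tcp_pos: [0.5194, -0.3919, 0.0429]
eef_rot: [3.142, -0.0, 0.009]
wrist_force: [-0.6, 0.2, -0.9]
grip_width: 0.392
gripper_force: 31.0
```

Call:
{"name": "jog_arm", "arguments": {
  "plan": [
    {"offset": [0, 0, 0.04], "roll": 0},
    {"offset": [0, 0, 0.04], "roll": 0},
    {"offset": [0, 0, 0.02], "roll": 0},
    {"offset": [0, 0, 0], "roll": 0},
    {"offset": [0, 0, 0], "roll": 0}
  ]
}}

```text
t: 22.55
tcp_pos: [0.5193, -0.3918, 0.0403]
eef_rot: [3.142, -0.0, 0.009]
wrist_force: [0.4, 0.3, -1.0]
grip_width: 0.395
gripper_force: 31.0
```

Call:
{"name": "jog_arm", "arguments": {
  "plan": [
    {"offset": [0, 0, 0.04], "roll": 0},
    {"offset": [0, 0, 0.04], "roll": 0},
    {"offset": [0, 0, 0.02], "roll": 0},
    {"offset": [0, 0, 0], "roll": 0},
    {"offset": [0, 0, 0], "roll": 0}
  ]
}}

```text
t: 23.05
tcp_pos: [0.5194, -0.3919, 0.0383]
eef_rot: [3.141, -0.0, 0.009]
wrist_force: [-1.6, 0.7, 3.9]
grip_width: 0.393
gripper_force: 31.3
```

Call:
{"name": "jog_arm", "arguments": {
  "plan": [
    {"offset": [0, 0, 0], "roll": 0},
    {"offset": [0, 0, 0], "roll": 0},
    {"offset": [0, 0, 0], "roll": 0},
    {"offset": [0, 0, 0], "roll": 0},
    {"offset": [0, 0, 0], "roll": 0},
    {"offset": [0, 0, -0.3], "roll": 0},
    {"offset": [0, 0, -0.6], "roll": 0},
    {"offset": [0, 0, -0.8], "roll": 0},
    {"offset": [0, 0, -0.8], "roll": 0},
    {"offset": [0, 0, -0.8], "roll": 0},
    {"offset": [0, 0, -0.8], "roll": 0},
    {"offset": [-0.8, 0, -0.8], "roll": 0},
    {"offset": [-0.8, 0, -0.8], "roll": 0},
    {"offset": [-0.8, 0, 0], "roll": 0},
    {"offset": [-0.8, 0, 0], "roll": 0},
    {"offset": [0, 0, 0], "roll": 0},
    {"offset": [0, 0, 0], "roll": 0}
  ],
  "grip": 0.65
}}

```text
t: 24.75
tcp_pos: [0.4396, -0.3928, 0.1817]
eef_rot: [3.14, -0.002, 0.008]
wrist_force: [-0.4, -0.9, -0.5]
grip_width: 0.652
gripper_force: 0.0
```

Run:
```python
from h import *
w=cam('wrist'); s=cam('side'); print(w['s']['tcp_pos'],w['s']['wrist_force'])
cv2.imwrite('pics/f.png',cv2.resize(np.hstack([w['image'],s['image']]),(800,300),interpolation=cv2.INTER_AREA))
```

```text
[ 0.43957458 -0.39284666  0.18170138] [-0.37924349 -0.93259346 -0.46537637]
```

View pics/f.png

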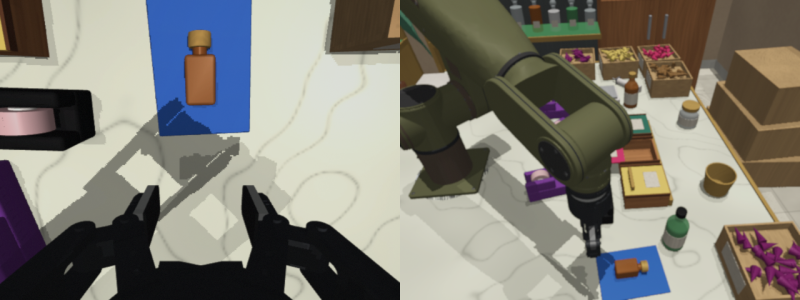

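The flask lies well inside the mat, at (200,70) in the wrist half of the picture. The bottles and dispenser are standing, the pink box is open and the gripper is clear. Handing in.

```bash
python3 -c "
from plant import manip
print(manip.hand_in())"
```

```text
the job is handed in; nothing more can be done
None
```

The job is done and handed in: I pushed the black dispenser aside, slid the pink lid open to its stop, and laid the amber flask on its side near the middle of the blue mat. The yellow and green boxes stayed shut, and the dispenser and both bottles were still standing.

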